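# Eject the battery pack and trap it

### The arm

A 7-joint arm with a two-finger parallel gripper is mounted at the origin on the work surface. World frame = base frame: x ahead of the robot, y to its left, z up, the work surface at z = 0. Lengths are in m, angles in rad, forces in N, time in s.
With the tool pointing down it reaches from about 0.4 to 0.85 m from the base axis. Payload 10.4 kg.
Tool frame: the origin (TCP) lies on the centre line of the jaws, within the pads' length; the fingertips stand 17 mm ahead of it and the grasp point (between the pads) lies 2 mm behind it; z points along the fingers, y is the line along which they close (so a half turn about z gives the same grasp; the last joint's range is limited). The gripper opens to 85 mm and grips with 20 to 120 N. Pads are 22 mm wide; open, the fingers measure 114 mm over their backs; the gripper's body (76 mm by 85 mm) begins 54 mm behind the grasp point. The pads swing forward as they close: fully open they stand 13 mm farther back than shut.
Start: joints at [1.212, 0.332, -0.065, 1.46, 0.022, 1.35, -0.088], TCP at [0.206, -0.59, 0.248] pointing down, gripper open.
Joint ranges: [-2.6, 2.6], [-0.5, 2.12], [-1.47, 1.34], [0.16, 2.42], [-1.27, 4.41], [0.06, 2.06], [-2.6, 2.6]. Speed limits (rad/s): [2.22, 2.22, 2.79, 2.79, 3.14, 3.14, 3.14].

### API

Orientations are given as a unit quaternion [x, y, z, w].
In Python, from workcell import sensors, imaging, order, spotter gives the robot as it stands. The module is installed in compiled form; this text tells all that it offers.
- The arm moves only by the shell command python3 -m inch 'ROWS' [FORCE]. ROWS is JSON, a list that holds one entry, the list of rows, each a list of 7 numbers: the shift along the tool's x, y, z in m, then the turn, a rotation vector about the tool's x, y, z in rad, then the closure, from -1 (fully open) to 1 (shut). In form: [[[x, y, z, ax, ay, az, hand], ...]]. A call has 1 to 10 rows; each row is the pose to reach, as a shift and turn from the pose commanded when the call began, along the tool's axes at that moment; what a row does not reach only later rows make up. A row lasts 1/10 s, in which the tool goes at most 50 mm and 8.59 degrees, less where a joint would pass 70% of its speed; a pose out of reach is approached as far as the arm can. A call with a gripper value outside its range is refused whole. The fingers move at their own pace and stop on an object; FORCE is the grip in N (left out, the last holds). Time passes only in rows, so rows that repeat a pose let the fingers close. It gives the time, the measured TCP pose, the force, the opening and the grip force at its end, in the units of the state.
- sensors.get_obs(): the state, without advancing time (a new reading comes with each control period).
- imaging.camera(name): name is "side" or "top"; returns the picture (384x512x3 uint8, blue, green, red); there is no depth.
- imaging.calibration(name): a dict with "mtx" (3x3 intrinsics, pixels), "R" (3x3) and "t" (3): a world point X has camera coordinates R X + t. Camera axes: x right, y down, z forward; pixel columns grow to the right and rows downward; lengths in m; the calibration is good to about 2 mm. A picture is of the moment at which its call begins. calibration takes no time and is no camera call.
- order.hand_in(): hands the job in; it is judged then, once.
Trained networks look in the newest picture that a camera, given by its name, has taken for a name from the list of things; names that differ only in an ending like _2 or _b are one class to them, and where a whole thing is asked for, a point or a joint stands for the part that bears it (a point fixed in the world has none). Each returns a list of dicts, best first, with "conf" (0 to 1); they miss things now and then, are a little off and sometimes report something else, mostly with a low value. They report only what shows in the picture. A call takes as long as a camera call. They do not tell look-alikes from the thing itself.
- spotter.look_for(label, camera): "pixel" ([column, row] in pixels, amid what is visible of it).
The state is a dict: "clock": time; "joint_pos": joint angles; "joint_velocities": joint speeds; "tau": joint torques, N m; "position": TCP position; "ee_rot": TCP orientation; "ft_force": force on the tool from outside, world axes, zero at the start; "torque": the same for the moment, N m; "grip_width": opening from 0.0 (shut) to 1.0 (fully open); "grasp_force": force on a finger pad.
Only numpy, scipy, OpenCV 4.12 (cv2) and the standard library are available. Lean on these libraries where they do the work, as an engineer would, in place of code of your own. Each camera call takes 0.05 s, during which the arm holds its last target. There are 200 camera calls.

### The job

Press the red key of the battery dock with one finger, and with the other finger, waiting in the tray, stop the blue battery that pops out before it slides off the end; let it come out at least a centimetre. Do not pinch or lift the battery or hit it hard, and leave the other things on the desk alone. Finish while holding: one finger keeps the key down, the other keeps the battery trapped on the tray.

Things in the scene. Friction and masses are not known exactly. Their poses are not given: they have to be found in the camera images.
- dock: The battery dock, fixed to the desk on a plywood base 205 x 125 x 6 mm. Origin on the desk, under the middle of the latch line; x = horizontal direction in which the battery comes out (downhill), y = towards the side of the red key, z up. The base spans x -95 to +110, y -40 to +85 mm. Highest point about 88 mm above the desk, at the uphill end.
- ramp: The dock's white slick slide, 15 degrees down along its +x. Origin on its floor at the latch line, mid-width, 38 mm above the desk; z square to the floor. Uphill (x -95 to -3) grey bay, walls 24 mm high, a strap across. Downhill (x 4 to 102) open tray, 47 mm wide inside, walls 4 mm thick and only 7 mm high; floor ends open at x = 105, 11 mm above the desk.
- battery: The loose blue battery pack with a white band, 62 (x) x 44 (y) x 20 (z) mm, about 0.12 kg. Origin mid-underside; x down the slope. Starts in the bay at ramp x = -31 mm, nose against the latch (ramp x = 0; the nose's upper edge leans 5 mm further downhill). Once freed and not stopped it slides off the open end in about half a second.
- pusher (a joint): Travel in m of the damped steel spring pusher behind the battery, 0 at the start; it presses the battery downhill with about 1.8 N and follows it for the first 0.035 m; beyond that only the battery's weight moves it.
- key (a joint): How far the red key is pressed, in m: 0 up, 0.010 fully down. It moves straight down, is sprung (1.4 N to start, 5 N fully down) and rises when let go. A yellow latch blade, 36 mm wide, sinks with it and frees the battery at about 0.007 m; let up under the battery, it would lift it.
- key_top (a point): Centre of the top of the red key, a level square pad 26 x 26 mm beside the tray, at dock x = 41, y = 58 mm; 45 mm above the desk when up, 35 mm when fully down.
- trap (a point): Point on the tray floor's midline straight across from the key, 58 mm from it: dock x = 41, y = 0, 27 mm above the desk (floor 31 mm high at dock x = 26, 23 mm at x = 56). A fingertip here at the pressed key's level (35 mm) clears the floor and stands in the battery's way (its top is about 20 mm off the floor).
- spare: A spare battery pack, black with an orange band, 62 x 44 x 20 mm, lying on the desk. Origin mid-underside. Not to be touched.
- tumbler: A black travel tumbler, 78 mm across, 166 mm tall, standing. Origin mid-underside. Not to be touched.
- marker: A marker pen, white with a black cap, 137 x 16 x 15 mm, lying along its x. Origin on the desk near its middle. Not to be touched.
- caliper: A digital caliper, 235 mm long, lying along its x, 14 mm high, jaws to its -y. Origin on the desk under the middle of the beam. Not to be touched.
Things that resemble listed ones, but are neither listed nor needed, are in the scene too. Of the things like the battery, leave any that is purple; of the rest the larger one is meant.

How it is judged:
By the outcome, as a careful person would: the job done as asked, in the order asked, and still so for the second after the job is handed in, while the arm keeps its last pose, push and grip.
It also fails if it takes over 29 s, if anything falls off the work surface, if the arm or the gripper's body presses on something with over 40 N, if the wrist force passes 120 N, or if a joint passes its speed limit or range.

## Working session

There is one attempt and no reset: what is moved stays moved. The work goes in short steps, Python scripts to look and compute and a shell command to move; the robot and the scene stay as the last step left them, time stands still between calls to the robot, and variables do not carry over. Pictures are saved under pics/ and viewed, at most 10 in all, crops included, and the job is handed in when it is done.

```bash
mkdir -p pics; cat > h.py <<'E'
import numpy as np, cv2
from workcell import sensors, imaging, order, spotter
def ray(cam,px,z):
    c=imaging.calibration(cam);K,R,t=[np.array(c[k],float) for k in("mtx","R","t")]
    d=R.T@np.linalg.inv(K)@np.array([px[0],px[1],1.]);o=-R.T@t.ravel()
    return o+d*(z-o[2])/d[2]
def proj(cam,X):
    c=imaging.calibration(cam);K,R,t=[np.array(c[k],float) for k in("mtx","R","t")]
    p=K@(R@np.array(X,float)+t.ravel());return p[:2]/p[2]
E
python3 - <<'E'
from h import *
ims=[imaging.camera(c) for c in("top","side")]
for c,i in zip(("top","side"),ims): cv2.imwrite(f"pics/{c}0.png",i)
cv2.imwrite("pics/both0.png",cv2.resize(np.vstack(ims),(800,600)) if 0 else ims[0])
for c in("top","side"):
    k=imaging.calibration(c);print(c,-np.array(k["R"]).T@np.array(k["t"]).ravel())
    for l in("key_top","battery","dock","spare","tumbler","marker","caliper"):
        print(l,[(np.round(d["pixel"]),round(d["conf"],2)) for d in spotter.look_for(l,c)])
o=sensors.get_obs();print({k:np.round(v,3) for k,v in o.items()})
E
```

```text
top [0.47844767 0.04520993 1.03254903]
key_top [(array([265., 149.]), 0.58)]
battery [(array([294., 174.]), 0.73), (array([346., 235.]), 0.72), (array([278., 158.]), 0.69), (array([278., 248.]), 0.59)]
dock [(array([280., 160.]), 0.71)]
spare [(array([190., 194.]), 0.85)]
tumbler [(array([423., 129.]), 0.83)]
marker [(array([222., 168.]), 0.96), (array([424., 132.]), 0.31)]
caliper [(array([327., 132.]), 0.67)]
side [0.49812054 0.92810929 0.94729537]
key_top []
battery [(array([309., 198.]), 0.62), (array([261., 174.]), 0.52), (array([305., 164.]), 0.51)]
dock [(array([251., 194.]), 0.87)]
spare [(array([265., 249.]), 0.88)]
tumbler [(array([243., 116.]), 0.59)]
marker [(array([250., 226.]), 0.69)]
caliper [(array([225., 168.]), 0.92)]
{'clock': np.float64(0.8), 'joint_pos': array([ 1.212,  0.332, -0.065,  1.46 ,  0.022,  1.35 , -0.089]), 'joint_velocities': array([-0.   ,  0.   ,  0.   ,  0.001, -0.   , -0.   , -0.   ]), 'tau': array([ 0.0000e+00, -6.2518e+01,  5.0000e-02, -3.9181e+01,  1.7000e-02,
        2.0000e-03, -0.0000e+00]), 'position': array([ 0.206, -0.59 ,  0.248]), 'ee_rot': array([0.986, 0.167, 0.   , 0.   ]), 'ft_force': array([-1.055, -0.064,  0.532]), 'torque': array([ 0.016,  0.033, -0.029]), 'grasp_force': np.float64(0.0), 'grip_width': np.float64(1.001)}
```

View pics/top0.png

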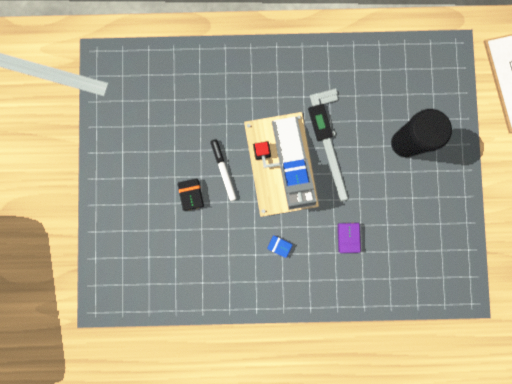

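View pics/side0.png

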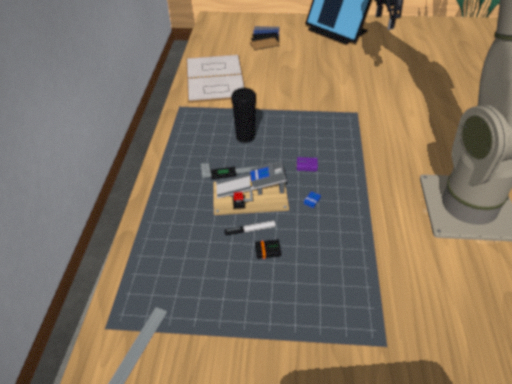

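The top view shows the dock at about (281,164) with its red key at (262,150) and the blue battery in the bay at (295,173). The tray runs up to (288,120). In the side view the key is at (238,200) and the bay battery at (262,174).

Things that could be taken for the battery:
- Bay battery at (295,173): this is the one I want, and it sits in the dock.
- Small blue block at (280,246): a smaller look-alike.
- Purple block at (349,238): to be left alone.
- Black spare at (190,194).

```bash
python3 - <<'E'
from h import *
from scipy.optimize import least_squares
obs=[]
for c in("top","side"):
    im=cv2.imread(f"pics/{c}0.png").astype(int);b,g,r=im[...,0],im[...,1],im[...,2]
    m=((r>130)&(g<60)&(b<60)).astype(np.uint8)
    n,l,s,ce=cv2.connectedComponentsWithStats(m)
    for i in range(1,n):
        if s[i,4]>20: print(c,"red",s[i],ce[i],ray(c,ce[i],.045))
for p in[(246,121),(302,113),(318,207),(261,215)]:print(p,ray("top",p,.006).round(4))
# base outline fit: dock pose x,y,yaw from top corners (hand-read) + key
C=[(110,85),(110,-40),(-95,-40),(-95,85)];P=[(246,121),(302,113),(318,207),(261,215)]
def w(q,x,y,z):
    c,s=np.cos(q[2]),np.sin(q[2]);return [q[0]+(c*x-s*y)/1e3,q[1]+(s*x+c*y)/1e3,z/1e3]
f=lambda q:np.concatenate([proj("top",w(q,x,y,6))-p for (x,y),p in zip(C,P)])
best=min((least_squares(f,[.5,.1,a]) for a in(0,1.57,3.14,-1.57)),key=lambda r:r.cost)
print(best.x,best.cost,f(best.x).round(1))
for n,p in dict(key=(41,58,45),trap=(41,0,27),far=(110,0,11)).items():
    W=w(best.x,*p);print(n,np.round(W,4),proj("top",W),proj("side",W))
im=cv2.imread("pics/top0.png")[100:260,220:370]
cv2.imwrite("pics/crop.png",cv2.resize(im,None,fx=3.7,fy=3.7,interpolation=cv2.INTER_CUBIC))
E
```

```text
side red [234 192   9   8  64] [237.890625 195.921875] [0.63038375 0.04059128 0.045     ]
(246, 121) [0.6949 0.0686 0.006 ]
(302, 113) [ 0.7095 -0.0519  0.006 ]
(318, 207) [ 0.5073 -0.0794  0.006 ]
(261, 215) [0.4933 0.0412 0.006 ]
[ 0.59679278 -0.02867361  0.13080691] 1.9585488886978906 [-0.6  0.1  1.  -0.7  0.6 -0.2 -0.9  0.9]
key [0.6299 0.0342 0.045 ] [262.92330648 147.91147392] [238.32716778 194.25278   ]
trap [ 0.6374 -0.0233  0.027 ] [290.2832061  145.00292322] [238.06703957 184.24734651]
far [ 0.7059 -0.0143  0.011 ] [284.67255544 114.56389013] [214.03175547 189.42758077]
```

View pics/crop.png

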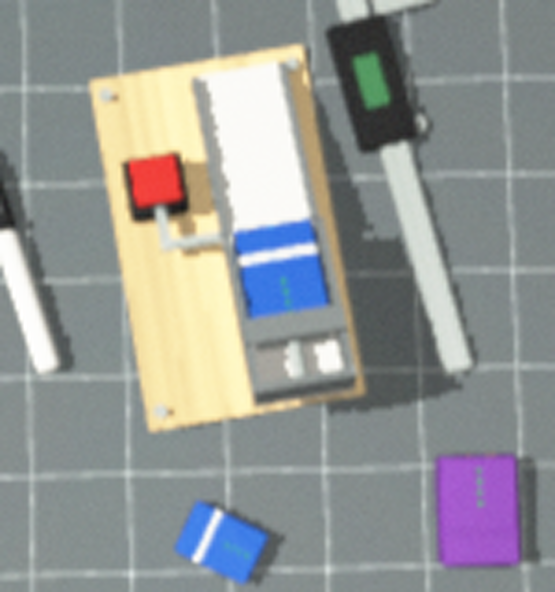

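The crop shows the key pad at (156,182), which is full-image (262,149). The bay battery (285,265 in the crop) has its white band and sits against the latch, so my choice holds. The fit gives dock yaw 0.131 rad, key at about (0.628, 0.0355) and trap at about (0.6355, -0.0225).

```bash
python3 - <<'E'
from h import *
from scipy.spatial.transform import Rotation as T
o=sensors.get_obs();R=T.from_quat(o["ee_rot"])
print(R.inv().apply(np.array([.632,.0065,.17])-o["position"]).round(4))
yaw=np.arctan2(*R.as_matrix()[[1,0],0]);print(yaw,yaw-.131)
print("tumbler",ray("top",(404,142),0))
E
```

```text
[ 0.5988 -0.4229  0.0783]
0.3358194979379586 0.20481949793795862
tumbler [ 0.64254441 -0.26934533  0.        ]
```

```bash
python3 -m inch '[[[0.04,-0.028,0,0,0,0.02,-0.06],[0.08,-0.056,0,0,0,0.04,-0.06],[0.12,-0.085,0,0,0,0.06,-0.06],[0.16,-0.113,0,0,0,0.08,-0.06],[0.2,-0.141,0,0,0,0.1,-0.06],[0.24,-0.169,0,0,0,0.12,-0.06],[0.28,-0.198,0,0,0,0.14,-0.06],[0.32,-0.226,0,0,0,0.16,-0.06],[0.36,-0.254,0,0,0,0.18,-0.06],[0.4,-0.282,0,0,0,0.205,-0.06]]]' 20
python3 - <<'E'
from h import *
from scipy.spatial.transform import Rotation as T
o=sensors.get_obs();R=T.from_quat(o["ee_rot"])
print(R.inv().apply(np.array([.632,.0065,.16])-o["position"]).round(4), np.arctan2(*R.as_matrix()[[1,0],0])-.131,o["grip_width"])
E
```

```text
clock: 1.8
position: [0.4916, -0.1904, 0.2487]
ee_rot: [0.998, 0.065, 0.0, 0.0]
ft_force: [-0.0, -1.4, 0.4]
grip_width: 0.53
grasp_force: 0.0
[ 0.1647 -0.1771  0.0887] -0.0012887249585658012 0.5300858921408528
```

```bash
python3 -m inch '[[[0.033,-0.035,0,0,0,0,-0.06],[0.066,-0.07,0,0,0,0,-0.06],[0.099,-0.106,0,0,0,0,-0.06],[0.132,-0.14,0.01,0,0,0,-0.06],[0.165,-0.177,0.03,0,0,0,-0.06],[0.165,-0.177,0.07,0,0,0,-0.06],[0.165,-0.177,0.1,0,0,0,-0.06],[0.165,-0.177,0.118,0,0,0,-0.06],[0.165,-0.177,0.118,0,0,0,-0.06]]]'
python3 - <<'E'
from h import *
T_=imaging.camera("top");S=imaging.camera("side")
cv2.imwrite("pics/s1.png",np.hstack([cv2.resize(i,(400,500),interpolation=cv2.INTER_CUBIC) for i in(T_[90:215,225:325],S[120:245,190:290])]))
o=sensors.get_obs();print(o["position"],o["grip_width"])
E
```

```text
clock: 2.7
position: [0.6296, 0.0048, 0.1273]
ee_rot: [0.998, 0.065, -0.002, -0.0]
ft_force: [0.0, -0.5, 0.7]
grip_width: 0.528
grasp_force: 0.0
[0.63148359 0.00492874 0.13100522] 0.5312942580633616
```

View pics/s1.png

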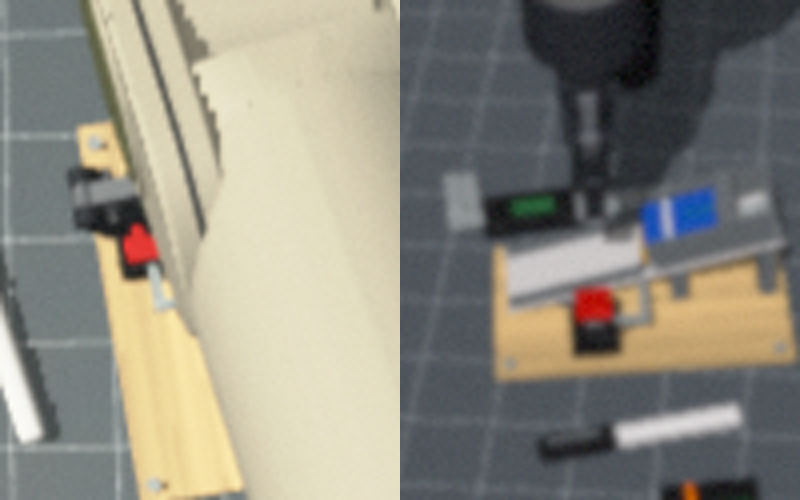

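The top view is mostly blocked by the arm, with a finger just uphill of the key in the picture. The side view shows the near finger at about (238,174), in the key's column; the key is at (238.5,195.5), and the battery is still in the bay. Next I check these against the projection.

```bash
python3 - <<'E'
from h import *
from scipy.spatial.transform import Rotation as T
o=sensors.get_obs();R=T.from_quat(o["ee_rot"]);p=o["position"]
for dz in(.007,.012,.017):
    for s in(-1,1): q=p+R.apply([0,s*.0297,dz]);print(dz,s,q.round(4),proj("side",q).round(1),proj("top",q).round(1))
print("key",proj("side",[.629,.0365,.045]),proj("top",[.629,.0365,.045]))
print(R.inv().apply(np.array([.6329,.0073,.09])-p).round(4),R.as_rotvec())
E
```

```text
0.007 -1 [0.6276 0.0344 0.124 ] [237.9 172.8] [263.2 142.7]
0.007 1 [ 0.6354 -0.0245  0.124 ] [237.4 157.8] [294.2 138. ]
0.012 -1 [0.6276 0.0344 0.119 ] [238.  174.2] [263.1 143.2]
0.012 1 [ 0.6354 -0.0245  0.119 ] [237.5 159.3] [294.  138.4]
0.017 -1 [0.6276 0.0344 0.114 ] [238.1 175.6] [263.1 143.6]
0.017 1 [ 0.6354 -0.0245  0.114 ] [237.5 160.7] [293.8 138.9]
key [238.55935475 194.87359017] [261.80211016 148.36110797]
[ 0.0017 -0.0022  0.041 ] [-3.13486366e+00 -2.05093238e-01 -6.55169005e-04]
```

```bash
python3 -m inch '[[[0.002,-0.002,0.02,0,0,0,-0.06],[0.002,-0.002,0.04,0,0,0,-0.06],[0.002,-0.002,0.055,0,0,0,-0.06],[0.002,-0.002,0.063,0,0,0,-0.06],[0.002,-0.002,0.063,0,0,0,-0.06],[0.002,-0.002,0.063,0,0,0,-0.06]]]'
python3 - <<'E'
from h import *
T_=imaging.camera("top");S=imaging.camera("side")
cv2.imwrite("pics/s2.png",np.hstack([cv2.resize(i,(400,500),interpolation=cv2.INTER_CUBIC) for i in(T_[100:200,230:310],S[140:240,200:280])]))
o=sensors.get_obs();print(o["position"],o["ft_force"])
E
```

```text
clock: 3.4
position: [0.6335, 0.0072, 0.0683]
ee_rot: [0.998, 0.065, 0.001, 0.0]
ft_force: [0.0, 0.2, 1.1]
grip_width: 0.53
grasp_force: 0.0
[0.63359994 0.00720615 0.06842939] [ 0.53283833 -0.32971884  0.27178527]
```

View pics/s2.png

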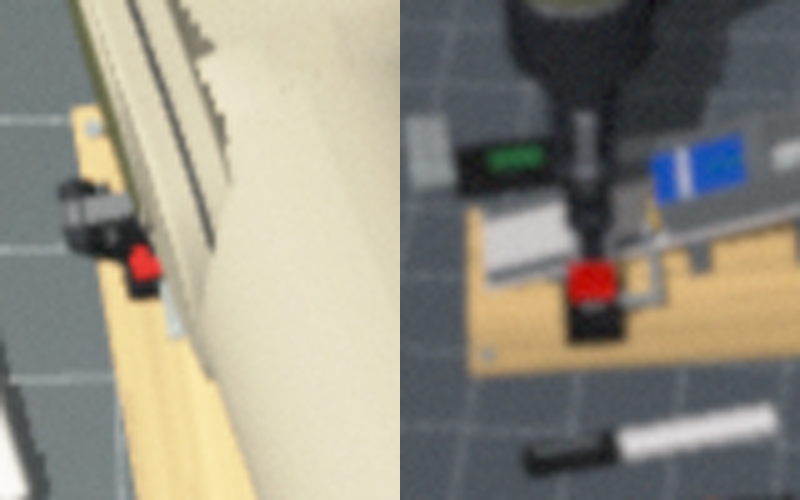

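The near fingertip shows at about (238.5,191.5), just above and beyond the key's far edge (red rows 193 to 201). The battery is still latched. I continue down gently.

```bash
python3 -m inch '[[[0,-0.001,0.003,0,0,0,-0.06],[0,-0.002,0.006,0,0,0,-0.06],[0,-0.002,0.008,0,0,0,-0.06],[0,-0.002,0.008,0,0,0,-0.06]]]'
```

```text
clock: 3.9
position: [0.6325, 0.0093, 0.059]
ee_rot: [0.998, 0.065, -0.0, -0.0]
ft_force: [-0.8, -0.3, 0.2]
grip_width: 0.533
grasp_force: 0.3
```

```bash
python3 -m inch '[[[0,0,0.002,0,0,0,-0.06],[0,0,0.002,0,0,0,-0.06]]]'
python3 - <<'E'
from h import *
for i in range(5):
    S=imaging.camera("side");print(sensors.get_obs()["ft_force"].round(2))
cv2.imwrite("pics/s3.png",cv2.resize(S[160:220,205:285],(800,600),interpolation=cv2.INTER_CUBIC))
o=sensors.get_obs();print(o["position"],o["ft_force"])
E
```

```text
clock: 4.1
position: [0.6327, 0.0092, 0.0572]
ee_rot: [0.998, 0.065, 0.0, -0.0]
ft_force: [0.0, 0.8, 1.8]
grip_width: 0.53
grasp_force: 0.6
[0.27 0.73 1.32]
[ 0.48 -0.    0.82]
[-1.    0.32  1.02]
[-0.05  0.26  1.26]
[-0.11 -0.29  0.47]
[0.6327621  0.00920277 0.05741986] [-0.10983734 -0.28865402  0.47328075]
```

View pics/s3.png

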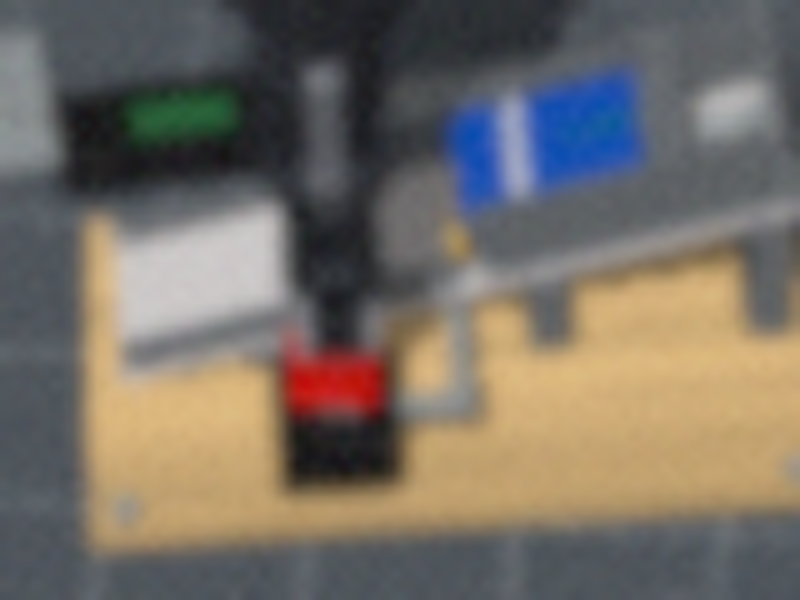

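The near finger's edge is at (238.5,195), about 2 rows past the key's far edge (193), and the red spans to 201. It is centred in x but not far enough onto the key in y, so I open a little and shift 3 mm towards the key. Then I descend to contact.

```bash
python3 -m inch '[[[0,-0.003,0,0,0,0,-0.18],[0,-0.003,0,0,0,0,-0.18],[0,-0.003,0.002,0,0,0,-0.18],[0,-0.003,0.002,0,0,0,-0.18]]]'; python3 -m inch '[[[0,0,0.002,0,0,0,-0.18],[0,0,0.002,0,0,0,-0.18]]]'; python3 -m inch '[[[0,0,0.002,0,0,0,-0.18],[0,0,0.002,0,0,0,-0.18]]]'
python3 - <<'E'
from h import *
f=[]
for i in range(5):
    S=imaging.camera("side");f.append(sensors.get_obs()["ft_force"])
print(np.mean(f,0))
cv2.imwrite("pics/s4.png",cv2.resize(S[160:220,205:285],(800,600),interpolation=cv2.INTER_CUBIC))
E
```

```text
clock: 4.75
position: [0.6323, 0.0123, 0.0552]
ee_rot: [0.998, 0.065, 0.0, -0.0]
ft_force: [0.6, 0.4, 2.1]
grip_width: 0.587
grasp_force: 0.8
clock: 4.95
position: [0.6324, 0.0122, 0.0532]
ee_rot: [0.998, 0.065, 0.0, -0.0]
ft_force: [0.9, 0.7, 1.6]
grip_width: 0.592
grasp_force: 1.1
clock: 5.15
position: [0.6325, 0.0122, 0.0513]
ee_rot: [0.998, 0.065, 0.0, -0.0]
ft_force: [-1.7, -0.8, 4.4]
grip_width: 0.592
grasp_force: 1.9
[1.05294677 0.71630716 3.0438946 ]
```

View pics/s4.png

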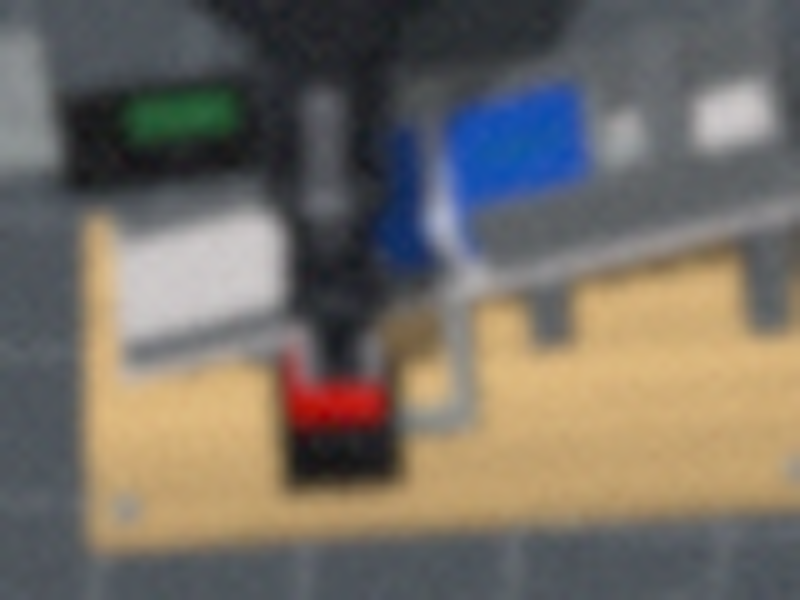

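The battery has popped out about 2 cm and is resting against the tray finger, with its nose at about (243.5,180). The key is held down under the other finger at (238,198). I press about 2.5 mm further for margin, then check.

```bash
python3 -m inch '[[[0,0,0.001,0,0,0,-0.18],[0,0,0.002,0,0,0,-0.18],[0,0,0.0025,0,0,0,-0.18],[0,0,0.0025,0,0,0,-0.18],[0,0,0.0025,0,0,0,-0.18]]]'
python3 - <<'E'
from h import *
f=[]
for i in range(8):
    S=imaging.camera("side");f.append(sensors.get_obs()["ft_force"])
print(np.mean(f,0))
cv2.imwrite("pics/s5.png",cv2.resize(S[160:220,205:285],(800,600),interpolation=cv2.INTER_CUBIC))
E
```

```text
clock: 5.9
position: [0.6325, 0.0122, 0.0489]
ee_rot: [0.998, 0.065, 0.0, 0.0]
ft_force: [0.6, 0.8, 5.3]
grip_width: 0.588
grasp_force: 3.5
[1.38195014 0.63867589 5.15066005]
```

View pics/s5.png

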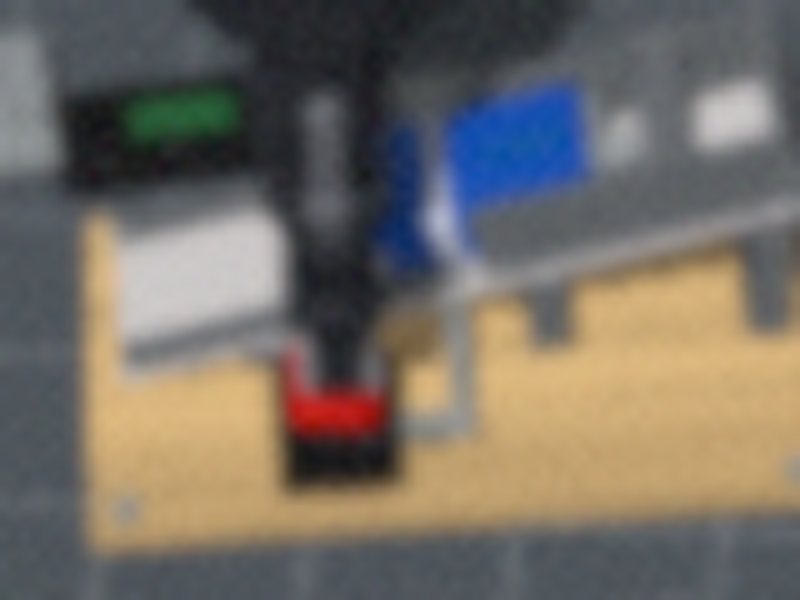

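The key is now nearly fully down, with 5 N of upward force on the tool. The battery is steady against the tray finger, with its nose at about (243.5,180), so I hand in.

```bash
python3 -c "
from workcell import order
print(order.hand_in())"
```

```text
the job is handed in; nothing more can be done
None
```

Handed in at about 6.3 s: one finger holds the red key nearly fully down (about 5 N), and the other holds the blue battery on the tray, about 2 cm out.

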